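Clear the setting block and open the push-and-turn cap

TASK

A setting block was left standing on the safety cap of the cleaner bottle: lift it off and set it down (do not drop it) upright and fully home in its own storage slot, the one it fits snugly, and let go. Then push the cap down, keep it pushed down while twisting it a quarter turn anticlockwise, lift it off and finish while holding it level, about 5 cm straight above where it sat, without letting go. Leave everything else where it is.

Things in the scene. Friction and masses are not known exactly. Their poses are not given: they have to be found in the camera images.
- setting_block_center (a point): Centre (half-way up) of the loose aluminium setting block, 24 mm thick (its x) x 40 mm (its y) x 60 mm tall (its z), 0.11 to 0.23 kg. It starts standing on the middle of the cap.
- setting_block: The same setting block; origin at the centre of its underside.
- store_mid: Fixed wooden storage block, 60 (x) x 68 (y) x 28 mm high; open-topped slot 28 (x) x 44 mm (y) in its middle, 20 mm deep, floor 8 mm above the bench. Origin: centre of its underside. For the 24 mm thick block: a 24 mm long steel inlay on its -y rim is the label. This is the setting block's home; empty at the start. The three storage blocks stand in a row, in any order, each a little turned.
- store_large: Fixed wooden storage block, 60 (x) x 68 (y) x 28 mm high; open-topped slot 36 (x) x 44 mm (y) in its middle, 20 mm deep, floor 8 mm above the bench. Origin: centre of its underside. For the 32 mm thick block: a 32 mm long steel inlay on its -y rim is the label. Too wide for the block in hand; it stays empty.
- store_small: Fixed wooden storage block, 60 (x) x 68 (y) x 28 mm high; open-topped slot 20 (x) x 44 mm (y) in its middle, 20 mm deep, floor 8 mm above the bench. Origin: centre of its underside. For the 16 mm thick block: a 16 mm long steel inlay on its -y rim is the label. Its own 16 mm block already stands in it.
- stored_block_center (a point): Centre of the 16 mm thick, 40 mm wide, 60 mm tall aluminium block standing in the small slot; leave alone.
- cap_center (a point): Centre (half-way up) of the loose grey round safety cap, 48 mm outside diameter, 30 mm tall, 40 g, axis z up, with up to 1.5 mm of sideways play. It starts locked on the bottle, its underside 130 mm and its top 160 mm above the bench. A spring of 8 N at rest, rising to 11.5 N, holds it up; it meets a hard stop when pressed 7 mm.
- cap: The same cap; origin at the centre of its underside. To open it, press it down 5 to 7 mm and, while it is held down, turn it anticlockwise seen from above: two inner lugs pass under teeth (which needs at least 4 mm of press), and at 60 to 120 degrees of turn it is free to lift straight up. Clockwise it is blocked.
- bottle: White plastic cleaner bottle, 82 mm diameter, wedged in a wooden cradle (120 x 110 mm base) screwed to the bench, so it neither moves nor turns. Origin on the bottle's axis at bench height, z up. The shoulder ends 113 mm up; a 28 mm thick neck rises from there into the cap, so fingers may reach 10 mm below the cap's underside.
- neck_spring (a joint): How far the cap's spring plunger in the neck is pressed, m: 0 at rest, 0.007 fully down.
- square: Steel engineer square, 130 mm blade, 95 mm stock, lying flat; origin under its stock; leave alone.
- clamp_a: Wooden spring clamp 130 mm long lying on its side; origin under its pivot; leave alone.
- clamp_b: Second wooden spring clamp, like the first; leave alone.
- brush: Silicone brush, 170 mm long, lying; origin on its underside; leave alone.
- dish: Glass dish, 100 mm across, 35 mm high; origin at the centre of its underside; leave alone.
There are look-alikes about, which are no part of the job. Leave any pink look-alike of the cap alone.

How it is judged:
By the outcome, as a careful person would: the job done as asked, in the order asked, and still so for the second after the job is handed in, while the arm keeps its last pose, push and grip.
It also fails if it takes over 56 s, if anything falls off the work surface, if the arm or the gripper's body presses on something with over 40 N, if the wrist force passes 120 N, or if a joint passes its speed limit or range.

ROBOT

A 6-joint arm with a two-finger parallel gripper is mounted at the origin on the work surface. World frame = base frame: x ahead of the robot, y to its left, z up, the work surface at z = 0. Lengths are in m, angles in rad, forces in N, time in s.
With the tool pointing down it reaches from about 0.35 to 0.975 m from the base axis. Payload 4.9 kg.
Tool frame: the origin (TCP) lies at the very end of the fingers, on their centre line; the grasp point (between the pads) lies 19 mm behind it; z points along the fingers, y is the line along which they close (so a half turn about z gives the same grasp; the last joint's range is limited). The gripper opens to 85 mm and grips with 20 to 120 N. Pads are 22 mm wide; open, the fingers measure 114 mm over their backs; the gripper's body (76 mm by 85 mm) begins 54 mm behind the grasp point. The pads swing forward as they close: fully open they stand 13 mm farther back than shut.
Start: joints at [-1.277, 0.053, 1.613, -0, 1.476, -0.119], TCP at [0.251, -0.572, 0.231] pointing down, gripper open.
Joint ranges: [-3.01, 3.01], [-1.01, 2.22], [0.06, 2.58], [-1.02, 4.17], [0.09, 2.62], [-3.14, 3.14]. Speed limits (rad/s): [2.57, 2.57, 3.14, 3.14, 3.14, 3.14].

INTERFACE

Orientations are given as a rotation vector (axis times angle).
In Python, from station import * gives the robot as it stands.
- The arm moves only by the shell command python3 -m crank 'ROWS' [OPENING] [FORCE]. ROWS is JSON, a list of rows, each an object with "offset": the shift along the tool's x, y, z in m, a list of three; "twist": the turn, a rotation vector about the tool's x, y, z in degrees, a list of three. In form: [{"offset": [x, y, z], "twist": [rx, ry, rz]}, ...]. A call has 1 to 20 rows; each row is the pose to reach, as a shift and turn from the pose commanded when the call began, along the tool's axes at that moment; what a row does not reach only later rows make up. A row lasts 1/8 s, in which the tool goes at most 62.5 mm and 10.7 degrees, less where a joint would pass 70% of its speed; a pose out of reach is approached as far as the arm can. A call with a gripper value outside its range is refused whole. OPENING is the opening, from 0 (shut) to 1 (fully open), set as the call begins (- or left out, the last holds). The fingers move at their own pace and stop on an object; FORCE is the grip in N (left out, the last holds). Time passes only in rows, so rows that repeat a pose let the fingers close. It gives the time, the measured TCP pose, the force, the opening and the grip force at its end, in the units of the state.
- get_obs(): the state, without advancing time (a new reading comes with each control period).
- get_image(name): name is "scene" or "top" or "wrist"; returns the picture (384x512x3 uint8, red, green, blue); there is no depth.
- get_calibration(name): a dict with "intrinsics" (3x3 intrinsics, pixels), "k1" (the pictures are not rectified: a ray, as slopes to the right and down, at radius r is drawn at 1 + k1 r^2 times it, then the intrinsics apply), "world_from_camera" (4x4, takes a point from camera to world coordinates); the wrist camera has in their place "tool_from_camera" (4x4, takes a point from camera to tool coordinates, whose origin is the TCP and whose axes are the flange's). Camera axes: x right, y up, looking along -z (the intrinsics and any distortion apply to the point x, -y, -z); pixel columns grow to the right and rows downward; lengths in m; the calibration is good to about 2 mm. A picture is of the moment at which its call begins: read the wrist's pose just before it. get_calibration takes no time and is no camera call.
- finish_job(): hands the job in; it is judged then, once.
Trained networks look in the newest picture that a camera, given by its name, has taken for a name from the list of things; names that differ only in an ending like _2 or _b are one class to them, and where a whole thing is asked for, a point or a joint stands for the part that bears it (a point fixed in the world has none). Each returns a list of dicts, best first, with "confidence" (0 to 1); they miss things now and then, are a little off and sometimes report something else, mostly with a low value. They report only what shows in the picture. A call takes as long as a camera call. They do not tell look-alikes from the thing itself.
- cut_out(query, camera): "region" (384x512 bool, what is visible of it) and "rect" ([centre column, centre row, width, height] in pixels, round what is visible of it).
The state is a dict: "t": time; "q": joint angles; "dq": joint speeds; "effort": joint torques, N m; "tool_pos": TCP position; "tool_rot": TCP orientation; "contact_force": force on the tool from outside, world axes, zero at the start; "wrist_torque": the same for the moment, N m; "opening": finger opening in m; "grip_force": force on a finger pad.
Only numpy, scipy, OpenCV 4.12 (cv2) and the standard library are available. Lean on these libraries where they do the work, as an engineer would, in place of code of your own. Each camera call takes 0.05 s, during which the arm holds its last target. There are 200 camera calls.

## Working session

There is one attempt and no reset: what is moved stays moved. The work goes in short steps, Python scripts to look and compute and a shell command to move; the robot and the scene stay as the last step left them, time stands still between calls to the robot, and variables do not carry over. Pictures are saved under pics/ and viewed, at most 10 in all, crops included, and the job is handed in when it is done.

```bash
mkdir -p pics; ls
python3 - <<'E'
from station import *
import cv2,numpy as np
o=get_obs();print(o)
for n in("scene","top"):
    im=get_image(n);cv2.imwrite(f"pics/{n}0.png",cv2.resize(im[:,:,::-1],(800,600),interpolation=cv2.INTER_CUBIC))
    c=get_calibration(n);print(n,c)
    for q in("setting_block","cap","store_mid","bottle","stored_block_center"):
        for d in cut_out(q,n)[:4]:print(n,q,round(d["confidence"],2),np.round(d["rect"],1))
print(get_calibration("wrist"))
E
```

```text
pics
{'t': 0.0, 'q': array([-1.27699878e+00,  5.33934120e-02,  1.61429848e+00,  2.37854946e-05,
        1.47600270e+00, -1.19000790e-01]), 'dq': array([ 3.12675333e-04,  1.19358187e-03,  7.82119601e-04,  1.27492210e-03,
        1.14623879e-03, -8.13393792e-06]), 'effort': array([-1.05386684e-03, -3.93682015e+01, -3.70175743e+01, -2.13265030e-04,
        7.13513742e-03, -1.20987960e-05]), 'tool_pos': array([ 0.25055754, -0.57189577,  0.23003768]), 'tool_rot': array([-3.07286221e+00, -6.43394995e-01,  2.50981347e-04]), 'contact_force': array([ 0.94694177,  0.5540678 , -0.85948806]), 'wrist_torque': array([0.02957778, 0.02808984, 0.04369157]), 'grip_force': 0.0, 'opening': 0.08545945755697502}
scene {'intrinsics': array([[417.32661697,   0.        , 260.96999926],
       [  0.        , 417.32661697, 187.89775289],
       [  0.        ,   0.        ,   1.        ]]), 'k1': -0.124472091611026, 'world_from_camera': array([[ 0.53419883, -0.72145365,  0.44060895,  1.06447088],
       [ 0.84533335,  0.4599365 , -0.27179026, -0.29859414],
       [-0.00656806,  0.51765148,  0.85556637,  1.07290
[... 1236 characters left out ...]
]
top bottle 0.74 [221.4 207.2  42.1  49.2]
top bottle 0.67 [319.  210.9  20.7  13.1]
top stored_block_center 0.65 [353.  205.9  14.    6.6]
{'intrinsics': array([[317.03947348,   0.        , 252.29210756],
       [  0.        , 317.03947348, 192.23431187],
       [  0.        ,   0.        ,   1.        ]]), 'k1': -0.07796485396899995, 'tool_from_camera': array([[ 6.66620058e-04,  9.62023628e-01,  2.72965373e-01,
         6.90023492e-02],
       [ 9.99999303e-01, -3.75386912e-04, -1.11914750e-03,
         5.94064831e-04],
       [-9.74178707e-04,  2.72965929e-01, -9.62023208e-01,
        -1.42276090e-01],
       [ 0.00000000e+00,  0.00000000e+00,  0.00000000e+00,
         1.00000000e+00]])}
```

View pics/scene0.png

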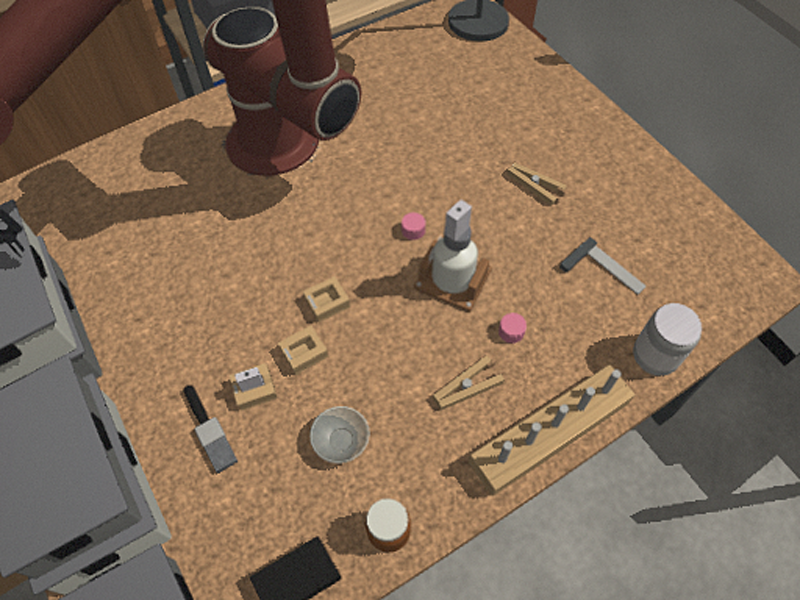

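View pics/top0.png

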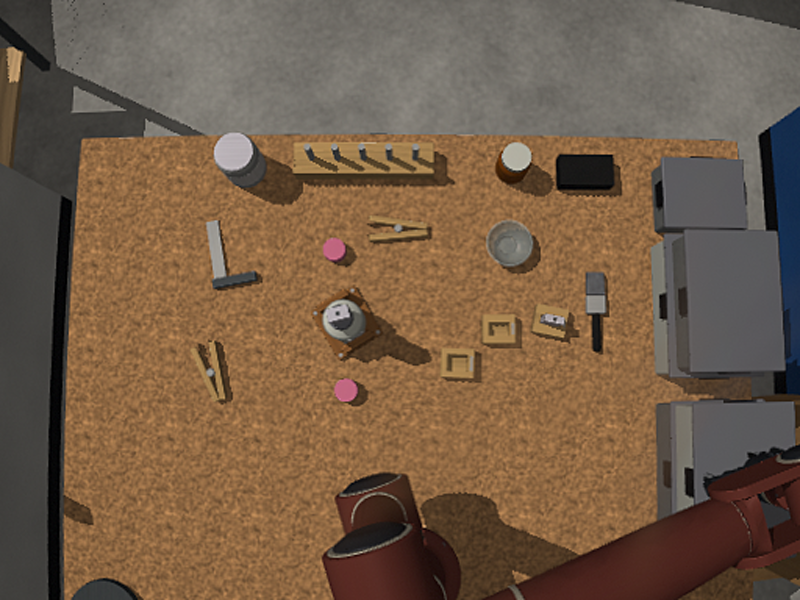

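```bash
cat > h.py <<'E'
from station import *
import cv2,numpy as np
from scipy.spatial.transform import Rotation as R
F=np.diag([1,-1,-1,1.])
def cam(n,o=None):
    c=get_calibration(n);K=c["intrinsics"];D=np.array([c["k1"],0,0,0,0])
    if n=="wrist":
        o=o or get_obs();T=np.eye(4);T[:3,:3]=R.from_rotvec(o["tool_rot"]).as_matrix();T[:3,3]=o["tool_pos"]
        W=T@c["tool_from_camera"]
    else: W=c["world_from_camera"]
    return K,D,W@F
def ray(C,uv):
    # distortion is forward: drawn = r(1+k1 r^2), same as OpenCV
    K,D,W=C;p=cv2.undistortPoints(np.array([[uv]],float),K,D)[0,0]
    return W[:3,3],W[:3,:3]@np.array([p[0],p[1],1])
def at_z(C,uv,z):
    o,d=ray(C,uv);return o+d*(z-o[2])/d[2]
def proj(C,P):
    K,D,W=C;M=np.linalg.inv(W);rv=cv2.Rodrigues(M[:3,:3])[0]
    return cv2.projectPoints(np.atleast_2d(np.array(P,float)),rv,M[:3,3],K,D)[0][:,0]
E
python3 - <<'E'
from h import *
T=cam("top");S=cam("scene")
np.set_printoptions(precision=4,suppress=True)
print("block top",at_z(T,(217.3,200.6),.22),at_z(S,(294.1,140.8),.19))
print("store",at_z(T,(318.4,210.6),.028),at_z(S,(193.7,224.2),.02))
print("bottle",at_z(T,(221.4,207.2),.1)); print("stored",at_z(T,(353,205.9),.068))
print("caps",at_z(T,(220.8,252.3),.03),at_z(T,(213.1,157.8),.03))
E
```

```text
block top [0.5289 0.1291 0.22  ] [0.5334 0.1344 0.19  ]
store [ 0.5137 -0.1813  0.028 ] [ 0.5214 -0.1877  0.02  ]
bottle [0.5191 0.1283 0.1   ]
stored [ 0.526 -0.287  0.068]
caps [0.3786 0.1353 0.03  ] [0.6873 0.1639 0.03  ]
```

The scene picture shows the bottle with the block on it at (457,230), and three storage blocks at (325,298), (302,348) and (252,385), the last one occupied. The top picture (800 px) shows them at (460,364), (500,330) and (552,322), with the pink look-alikes at (334,249) and (346,391). Next I'll get a wrist view over the stores to tell which slot is which.

```bash
python3 -m crank '[{"offset":[0.05,-0.028,0],"twist":[0,0,0]},{"offset":[0.10,-0.056,0],"twist":[0,0,0]},{"offset":[0.15,-0.084,0],"twist":[0,0,0]},{"offset":[0.20,-0.111,0],"twist":[0,0,0]},{"offset":[0.25,-0.139,0],"twist":[0,0,0]},{"offset":[0.30,-0.167,0],"twist":[0,0,0]},{"offset":[0.35,-0.195,0],"twist":[0,0,0]},{"offset":[0.40,-0.222,0],"twist":[0,0,0]},{"offset":[0.45,-0.25,0],"twist":[0,0,0]},{"offset":[0.45,-0.25,0],"twist":[0,0,0]},{"offset":[0.45,-0.25,0],"twist":[0,0,0]}]'
python3 - <<'E'
from h import *
import pickle
o=get_obs();im=get_image("wrist");pickle.dump((o,im),open("w1.pkl","wb"))
cv2.imwrite("pics/w1.png",cv2.resize(im[:,:,::-1],(800,600),interpolation=cv2.INTER_CUBIC))
print(o["t"],o["tool_pos"],o["tool_rot"])
C=cam("wrist",o)
for q in("store_mid","setting_block","stored_block_center"):
  for d in cut_out(q,"wrist")[:4]:print(q,round(d["confidence"],2),np.round(d["rect"],1),at_z(C,d["rect"][:2],.02).round(4))
E
```

```text
t: 1.98
tool_pos: [0.5626, -0.1629, 0.2313]
tool_rot: [3.074, 0.645, -0.001]
contact_force: [0.3, -0.1, 0.2]
opening: 0.0856
grip_force: 0.0
1.975 [ 0.56256957 -0.16294108  0.23125661] [ 3.07448406e+00  6.44642851e-01 -6.33000686e-04]
store_mid 0.63 [255.7 208.8  76.9  72.3] [ 0.5173 -0.1883  0.02  ]
stored_block_center 0.71 [346.9 232.3  37.1  28.3] [ 0.5341 -0.3019  0.02  ]
```

View pics/w1.png

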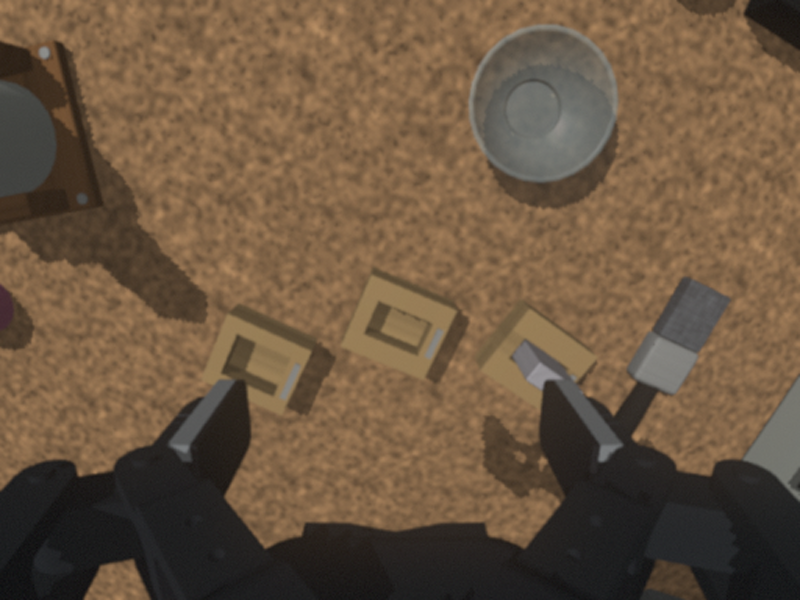

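The middle store at (400,325) has the narrower slot and the shorter inlay. The left store at (262,360) has the wider slot, and the right store at (537,358) is occupied. I'll zoom in to measure.

Run:
```python
from h import *
import pickle
o,im=pickle.load(open("w1.pkl","rb"))
c=im[165:270,125:310,::-1]
cv2.imwrite("pics/w1c.png",cv2.resize(c,None,fx=4.3,fy=4.3,interpolation=cv2.INTER_CUBIC))
```

```text
(no output)
```

View pics/w1c.png

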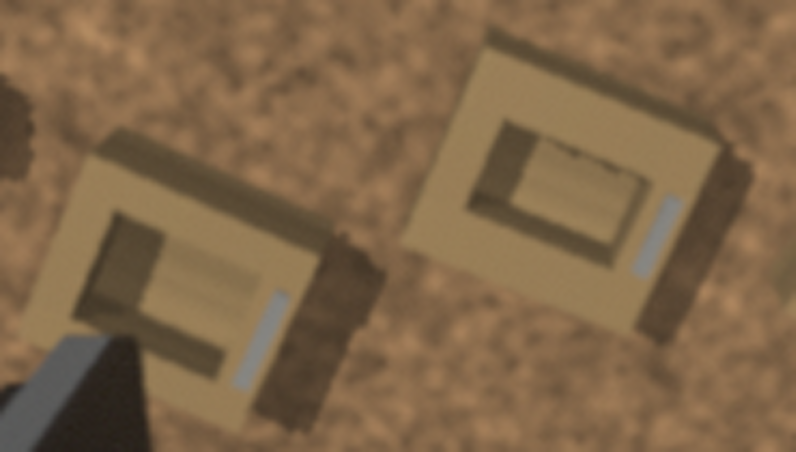

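```bash
python3 - <<'E'
from h import *
import pickle
o,im=pickle.load(open("w1.pkl","rb"));C=cam("wrist",o)
g=lambda P:np.array([at_z(C,(125+(p[0]+.5)/4.3-.5,165+(p[1]+.5)/4.3-.5),.028)[:2] for p in P])
for nm,P in(("outer",[(488,45),(722,147),(637,330),(402,240)]),("slot",[(507,121),(650,183),(612,268),(468,207)])):
    p=g(P);L=np.linalg.norm(np.roll(p,-1,0)-p,axis=1)
    d=(p[0]-p[1]+p[3]-p[2]);e=(p[0]-p[3]+p[1]-p[2])
    print(nm,p.mean(0),L*1e3,"yaw from y",np.degrees(np.arctan2(-d[0],d[1])),"from x",np.degrees(np.arctan2(e[1],e[0])))
E
python3 -m crank '[{"offset":[0.007,-0.047,-0.05],"twist":[0,0,0]},{"offset":[0.014,-0.09,-0.09],"twist":[0,0,0]},{"offset":[0.021,-0.14,-0.12],"twist":[0,0,0]},{"offset":[0.028,-0.19,-0.15],"twist":[0,0,0]},{"offset":[0.035,-0.237,-0.15],"twist":[0,0,0]},{"offset":[0.042,-0.284,-0.15],"twist":[0,0,0]},{"offset":[0.042,-0.284,-0.15],"twist":[0,0,0]},{"offset":[0.042,-0.284,-0.15],"twist":[0,0,0]}]'
python3 - <<'E'
from h import *
import pickle
o=get_obs();im=get_image("wrist");pickle.dump((o,im),open("w2.pkl","wb"))
c=im[60:300,120:420]
cv2.imwrite("pics/w2.png",cv2.resize(c[:,:,::-1],None,fx=2.5,fy=2.5,interpolation=cv2.INTER_CUBIC))
print(o["t"],o["tool_pos"],o["tool_rot"])
C=cam("wrist",o)
for q in("setting_block","cap"):
  for d in cut_out(q,"wrist")[:4]:print(q,round(d["confidence"],2),np.round(d["rect"],1),at_z(C,d["rect"][:2],.22).round(4))
E
```

```text
outer [ 0.51884806 -0.18724313] [67.68620293 57.11605619 69.39357271 59.09043611] yaw from y 0.3886046918467174 from x 0.6343031751566119
slot [ 0.51790903 -0.18675877] [41.7871924  26.30059819 42.70876841 26.28693404] yaw from y -0.6466230286944237 from x 0.7506475375867674
t: 3.18
tool_pos: [0.4872, 0.1132, 0.3813]
tool_rot: [3.075, 0.642, 0.0]
contact_force: [-0.0, -0.4, -0.2]
opening: 0.0853
grip_force: 0.0
3.175 [0.48724227 0.11318732 0.38127709] [3.07474987e+00 6.42271294e-01 8.75296284e-05]
setting_block 0.59 [252.8 123.   43.3  32.9] [0.5342 0.1321 0.22  ]
cap 0.74 [217.6 195.4  26.5  31.8] [0.4551 0.1358 0.22  ]
cap 0.63 [278.5  14.3  33.6  28.7] [0.6301 0.1494 0.22  ]
cap 0.59 [250.5 121.8  36.8  39.7] [0.5343 0.1345 0.22  ]
```

View pics/w2.png

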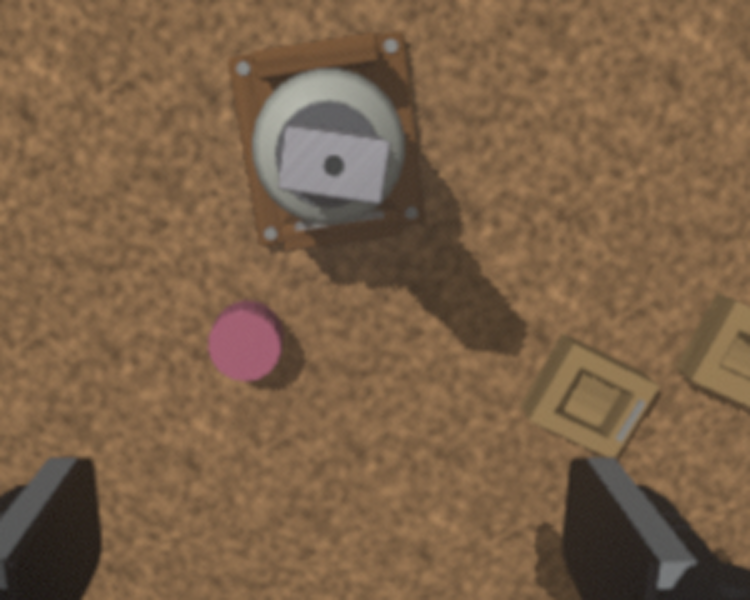

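The block top is at crop (335,164), with its long side nearly along the image's horizontal axis. The cap's grey disc is beneath it at about (330,150), and a pink look-alike is at (245,343).

Run:
```python
from h import *
import pickle
o,im=pickle.load(open("w2.pkl","rb"));C=cam("wrist",o)
g=lambda P,z:np.array([at_z(C,(120+(p[0]+.5)/2.5-.5,60+(p[1]+.5)/2.5-.5),z)[:2] for p in P])
p=g([(289,127),(389,142),(382,202),(280,188)],.22);L=np.linalg.norm(np.roll(p,-1,0)-p,axis=1)
d=(p[0]-p[1]+p[3]-p[2]);e=(p[0]-p[3]+p[1]-p[2]);c=p.mean(0)
y=[np.degrees(np.arctan2(-d[0],d[1])),np.degrees(np.arctan2(e[1],e[0]))]
print("block",c,L*1e3,y, "hole",g([(334,165)],.22))
print("cradle",g([(243,68),(391,46),(411,213),(271,233)],.05).mean(0))
print("cap top edge left/right/top",g([(277,150),(330,100)],.16))
M=R.from_rotvec(o["tool_rot"]).as_matrix();print(M.round(4))
ex=M[:2,0];print("tool yaw",np.degrees(np.arctan2(ex[1],ex[0])))
print("d to block in tool",M.T@(np.r_[c,.22]-o["tool_pos"]))
```

```text
block [0.5322179  0.13028165] [37.7844707  22.56222419 39.17581406 22.92130611] [np.float64(15.572674101166262), np.float64(16.068995729716907)] hole [[0.53204287 0.13065009]]
cradle [0.53274227 0.1332586 ]
cap top edge left/right/top [[0.52421245 0.15490086]
 [0.55373456 0.14180061]]
[[ 9.164e-01  4.003e-01  2.000e-04]
 [ 4.003e-01 -9.164e-01 -5.000e-04]
 [-0.000e+00  5.000e-04 -1.000e+00]]
tool yaw 23.59723469303624
d to block in tool [0.04806478 0.00226167 0.16127611]
```

```bash
python3 -m crank '[{"offset":[0.024,0.001,0.03],"twist":[0,0,4]},{"offset":[0.048,0.002,0.06],"twist":[0,0,7.8]},{"offset":[0.048,0.002,0.10],"twist":[0,0,7.8]},{"offset":[0.048,0.002,0.10],"twist":[0,0,7.8]},{"offset":[0.048,0.002,0.14],"twist":[0,0,7.8]},{"offset":[0.048,0.002,0.17],"twist":[0,0,7.8]},{"offset":[0.048,0.002,0.19],"twist":[0,0,7.8]},{"offset":[0.048,0.002,0.197],"twist":[0,0,7.8]},{"offset":[0.048,0.002,0.197],"twist":[0,0,7.8]}]' 1
python3 -m crank '[{"offset":[0,0,0],"twist":[0,0,0]},{"offset":[0,0,0],"twist":[0,0,0]},{"offset":[0,0,0],"twist":[0,0,0]},{"offset":[0,0,0],"twist":[0,0,0]},{"offset":[0,0,0],"twist":[0,0,0]},{"offset":[0,0,0],"twist":[0,0,0]}]' 0.3 50
python3 -c "
from station import *
print(get_obs()['q'])"
```

```text
t: 4.45
tool_pos: [0.5324, 0.1314, 0.1852]
tool_rot: [3.112, 0.433, 0.002]
contact_force: [-0.2, -0.0, 0.6]
opening: 0.0852
grip_force: 0.0
t: 5.2
tool_pos: [0.5324, 0.1316, 0.1853]
tool_rot: [-3.111, -0.433, -0.002]
contact_force: [-0.4, 1.1, 5.4]
opening: 0.0395
grip_force: 55.0
[ 1.06538510e-01 -9.84770754e-02  1.83928648e+00  2.00370068e-04
  1.39925981e+00  1.40057556e+00]
```

```bash
python3 -m crank '[{"offset":[0,0,-0.01],"twist":[0,0,0]},{"offset":[0,0,-0.03],"twist":[0,0,0]},{"offset":[0,0,-0.05],"twist":[0,0,0]},{"offset":[-0.007,0.02,-0.06],"twist":[0,0,1]},{"offset":[-0.02,0.06,-0.06],"twist":[0,0,3]},{"offset":[-0.035,0.105,-0.06],"twist":[0,0,5.5]},{"offset":[-0.05,0.15,-0.06],"twist":[0,0,8]},{"offset":[-0.065,0.196,-0.06],"twist":[0,0,10]},{"offset":[-0.08,0.241,-0.05],"twist":[0,0,12]},{"offset":[-0.094,0.28,-0.03],"twist":[0,0,14]},{"offset":[-0.1006,0.3027,0],"twist":[0,0,15.4]},{"offset":[-0.1006,0.3027,0.03],"twist":[0,0,15.4]},{"offset":[-0.1006,0.3027,0.06],"twist":[0,0,15.4]},{"offset":[-0.1006,0.3027,0.08],"twist":[0,0,15.4]},{"offset":[-0.1006,0.3027,0.08],"twist":[0,0,15.4]}]'
python3 - <<'E'
from h import *
import pickle
o=get_obs();im=get_image("wrist");pickle.dump((o,im),open("w3.pkl","wb"))
cv2.imwrite("pics/w3.png",cv2.resize(im[:,:,::-1],(800,600),interpolation=cv2.INTER_CUBIC))
im2=get_image("scene");pickle.dump(im2,open("s3.pkl","wb"))
print(o["t"],o["tool_pos"],o["tool_rot"],o["opening"])
E
```

```text
t: 7.08
tool_pos: [0.5171, -0.1867, 0.1032]
tool_rot: [-3.14, -0.013, 0.004]
contact_force: [-0.3, 0.8, -1.9]
opening: 0.0392
grip_force: 54.3
7.075 [ 0.51706307 -0.18673733  0.10320966] [-3.14024246 -0.01253795  0.00401974] 0.03924821156680908
```

View pics/w3.png

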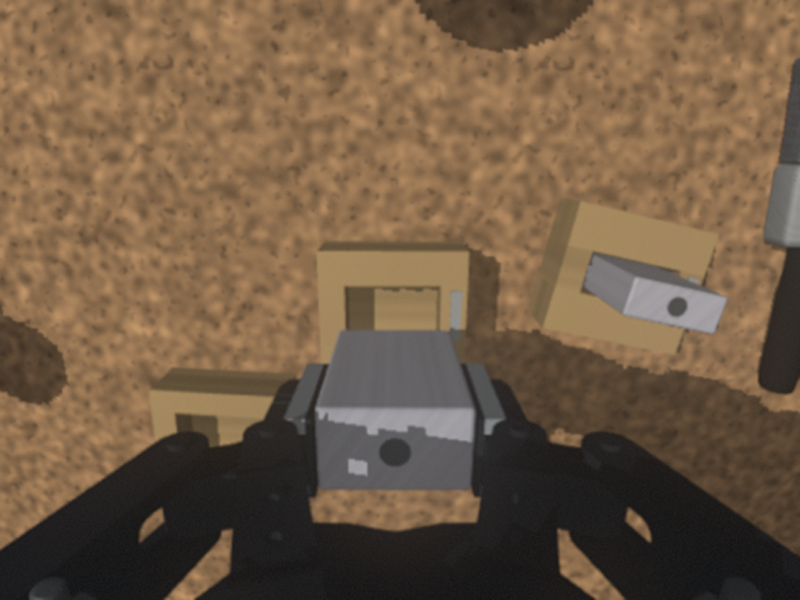

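The block is held square, with its +x face's bottom edge at (343..453, 331). The mid store below it shows its far edge at row 250 (cols 318..469), its slot's far edge at row 287 (cols 345..440), and the inlay at col 456.

Run:
```python
from h import *
import pickle
o,im=pickle.load(open("w3.pkl","rb"));C=cam("wrist",o)
c=im[140:275,190:315,::-1]
cv2.imwrite("pics/w3c.png",cv2.resize(c,None,fx=4.4,fy=4.4,interpolation=cv2.INTER_CUBIC))
```

```text
(no output)
```

View pics/w3c.png

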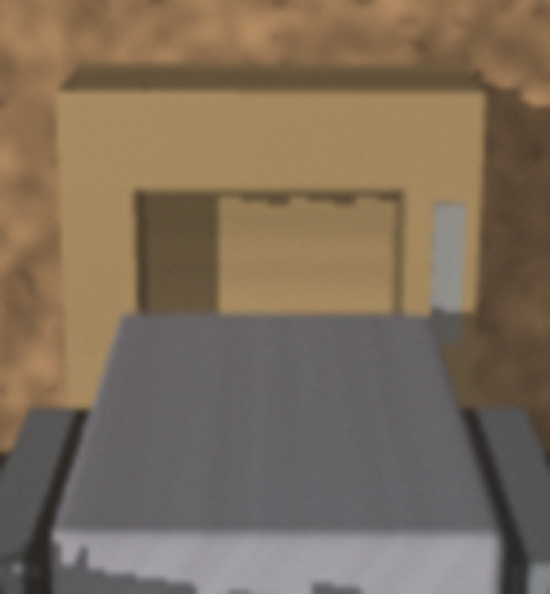

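Run:
```python
from h import *
import pickle
o,im=pickle.load(open("w3.pkl","rb"));C=cam("wrist",o)
np.set_printoptions(precision=4,suppress=True)
g=lambda P,z:np.array([at_z(C,(190+(p[0]+.5)/4.4-.5,140+(p[1]+.5)/4.4-.5),z)[:2] for p in P])
for n,P,z,b in(("outer far",[(58,90),(484,92)],.028,.030),("slot far",[(136,191),(402,193)],.028,.014),("blk bottom",[(123,316),(437,316)],.078,.012),("blk top",[(52,530),(500,530)],.138,.012)):
    p=g(P,z);m=p.mean(0);print(n,p.tolist(),"len",np.linalg.norm(p[0]-p[1]),"centre",m-[b,0])
    d=p[0]-p[1];print("   yaw",np.degrees(np.arctan2(-d[0],d[1])))
M=R.from_rotvec(o["tool_rot"]).as_matrix();print(M.round(4))
```

```text
outer far [[0.5474558904624456, -0.15287245069660835], [0.5477254148458287, -0.22013604097485165]] len 0.06726413026652932 centre [ 0.5176 -0.1865]
   yaw 0.22958225887201414
slot far [[0.5310986369612708, -0.16491871211282572], [0.5311458953465535, -0.20770685470563277]] len 0.04278816869062485 centre [ 0.5171 -0.1863]
   yaw 0.06328166539182092
blk bottom [[0.5274860719289421, -0.16805751131840663], [0.5278430568299609, -0.20797016699745563]] len 0.039914252110917446 centre [ 0.5157 -0.188 ]
   yaw 0.5124485564344391
blk top [[0.5292046576777355, -0.16832814248578054], [0.5295555527989855, -0.20674111414046545]] len 0.03841457430103506 centre [ 0.5174 -0.1875]
   yaw 0.5233713885688566
[[ 1.      0.008  -0.0026]
 [ 0.008  -1.      0.0013]
 [-0.0026 -0.0013 -1.    ]]
```

```bash
python3 -m crank '[{"offset":[0.0015,-0.0014,0.015],"twist":[0,0,0]},{"offset":[0.0015,-0.0014,0.03],"twist":[0,0,0]},{"offset":[0.0015,-0.0014,0.042],"twist":[0,0,0]},{"offset":[0.0015,-0.0014,0.046],"twist":[0,0,0]},{"offset":[0.0015,-0.0014,0.05],"twist":[0,0,0]},{"offset":[0.0015,-0.0014,0.054],"twist":[0,0,0]},{"offset":[0.0015,-0.0014,0.056],"twist":[0,0,0]}]'
```

```text
t: 8.05
tool_pos: [0.5194, -0.1858, 0.0483]
tool_rot: [3.141, 0.012, 0.0]
contact_force: [-0.2, 0.1, -0.8]
opening: 0.0398
grip_force: 54.3
```

```bash
python3 -m crank '[{"offset":[0,0,0.005],"twist":[0,0,0]},{"offset":[0,0,0.01],"twist":[0,0,0]},{"offset":[0,0,0.012],"twist":[0,0,0]},{"offset":[0,0,0.0135],"twist":[0,0,0]},{"offset":[0,0,0.0145],"twist":[0,0,0]},{"offset":[0,0,0.0155],"twist":[0,0,0]}]'
```

```text
t: 8.8
tool_pos: [0.5195, -0.1858, 0.0334]
tool_rot: [-3.141, -0.012, 0.0]
contact_force: [-2.5, 2.0, 5.7]
opening: 0.0395
grip_force: 55.2
```

```bash
python3 -m crank '[{"offset":[0,0,0.0005],"twist":[0,0,0]},{"offset":[0,0,0.0005],"twist":[0,0,0]},{"offset":[0,0,0.0005],"twist":[0,0,0]},{"offset":[0,0,0],"twist":[0,0,0]}]' 0.75
python3 -m crank '[{"offset":[0,0,-0.02],"twist":[0,0,0]},{"offset":[0,0,-0.05],"twist":[0,0,0]},{"offset":[0,0,-0.09],"twist":[0,0,0]},{"offset":[0,0,-0.13],"twist":[0,0,0]},{"offset":[-0.03,0,-0.17],"twist":[0,0,0]},{"offset":[-0.03,0,-0.17],"twist":[0,0,0]},{"offset":[-0.03,0,-0.17],"twist":[0,0,0]}]'
python3 - <<'E'
from h import *
import pickle
o=get_obs();im=get_image("wrist");pickle.dump((o,im),open("w4.pkl","wb"))
cv2.imwrite("pics/w4.png",cv2.resize(im[100:300,130:400,::-1],None,fx=2.9,fy=2.9,interpolation=cv2.INTER_CUBIC))
print(o["t"],o["tool_pos"],o["tool_rot"],o["opening"],o["q"])
E
```

```text
t: 9.3
tool_pos: [0.5193, -0.1858, 0.0328]
tool_rot: [3.142, 0.012, 0.0]
contact_force: [-0.0, 0.7, -0.0]
opening: 0.0642
grip_force: 0.0
t: 10.18
tool_pos: [0.4894, -0.186, 0.2035]
tool_rot: [3.141, 0.012, 0.002]
contact_force: [0.9, -0.3, -0.5]
opening: 0.0642
grip_force: 0.0
10.175 [ 0.48939882 -0.1860104   0.20350915] [3.14109951e+00 1.21807981e-02 1.74988256e-03] 0.06415249533034303 [-5.05490397e-01 -1.74763553e-01  1.87714657e+00  1.34990810e-04
  1.43800818e+00  1.05753242e+00]
```

View pics/w4.png

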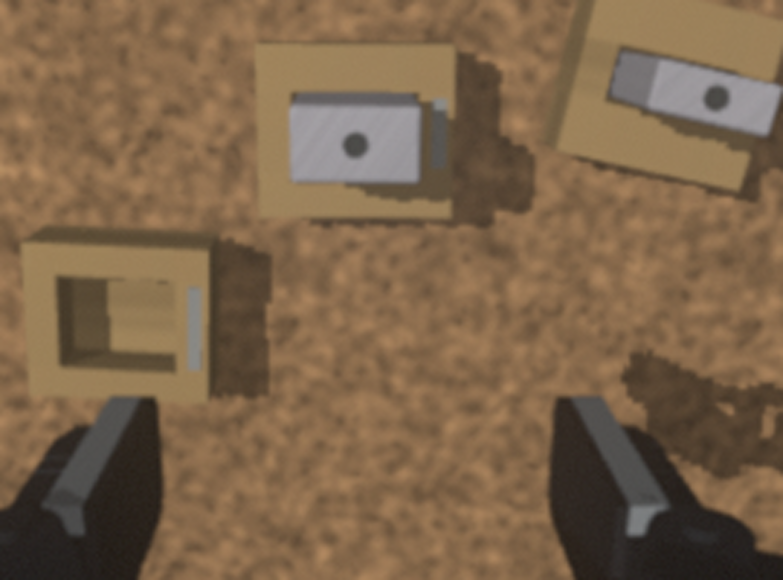

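The block stands upright in the middle store, at crop (355,140), and the other stores are untouched. Next I'll look at the bare cap.

```bash
python3 -m crank '[{"offset":[0.001,-0.04,-0.03],"twist":[0,0,0]},{"offset":[0.002,-0.09,-0.06],"twist":[0,0,0]},{"offset":[0.004,-0.14,-0.09],"twist":[0,0,0]},{"offset":[0.005,-0.19,-0.097],"twist":[0,0,0]},{"offset":[0.006,-0.24,-0.097],"twist":[0,0,0]},{"offset":[0.007,-0.28,-0.097],"twist":[0,0,0]},{"offset":[0.008,-0.318,-0.097],"twist":[0,0,0]},{"offset":[0.008,-0.318,-0.097],"twist":[0,0,0]},{"offset":[0.008,-0.318,-0.097],"twist":[0,0,0]}]' 1
python3 - <<'E'
from h import *
import pickle
o=get_obs();im=get_image("wrist");pickle.dump((o,im),open("w5.pkl","wb"))
print(o["t"],o["tool_pos"],o["tool_rot"],o["opening"])
C=cam("wrist",o)
v=im.copy()
for q in("cap","bottle"):
  for d in cut_out(q,"wrist")[:4]:
    r=d["region"].astype(np.uint8);cn=max(cv2.findContours(r,0,1)[0],key=len)
    P=np.array([at_z(C,p[0],.16)[:2] for p in cn]);(c,rad)=cv2.minEnclosingCircle(P.astype(np.float32)*1000)
    print(q,round(d["confidence"],2),np.round(d["rect"],1),at_z(C,d["rect"][:2],.16).round(4),"circle mm",np.round(c,1),round(rad,1))
    if q=="cap":cv2.drawContours(v,[cn],-1,(255,0,0),1)
cv2.imwrite("pics/w5.png",cv2.resize(v[40:300,120:420,::-1],None,fx=2.3,fy=2.3,interpolation=cv2.INTER_CUBIC))
E
```

```text
t: 11.35
tool_pos: [0.4946, 0.1318, 0.2985]
tool_rot: [3.141, 0.013, -0.004]
contact_force: [-0.1, -1.0, -0.2]
opening: 0.085
grip_force: 0.0
11.35 [0.49460296 0.13180713 0.29849797] [ 3.14084137  0.0129278  -0.00383698] 0.0850457624297214
cap 0.86 [250.1 138.7  51.5  50.6] [0.5329 0.1331 0.16  ] circle mm [531.9 132.9] 24.1
cap 0.68 [229.8  12.5  40.   25. ] [0.6354 0.1503 0.16  ] circle mm [641.7 150.5] 16.1
cap 0.56 [252.3 226.1  34.4  38.6] [0.4505 0.1304 0.16  ] circle mm [448.7 131.2] 19.7
bottle 0.48 [ 51.  197.9  68.6  90.7] [0.4767 0.3233 0.16  ] circle mm [475.1 319.4] 44.0
```

View pics/w5.png

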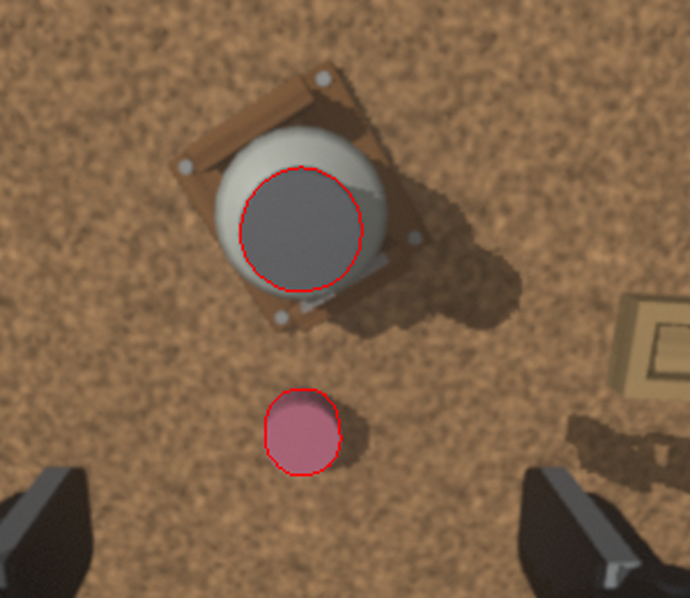

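The cap's outline circle is centred at crop (301,230) with a radius of 24.1 mm, which matches the 48 mm cap. Its centre is (0.532, 0.133).

```bash
python3 -m crank '[{"offset":[0.02,-0.0004,0.02],"twist":[0,0,0]},{"offset":[0.0374,-0.0008,0.06],"twist":[0,0,0]},{"offset":[0.0374,-0.0008,0.09],"twist":[0,0,0]},{"offset":[0.0374,-0.0008,0.12],"twist":[0,0,0]},{"offset":[0.0374,-0.0008,0.145],"twist":[0,0,0]},{"offset":[0.0374,-0.0008,0.165],"twist":[0,0,0]},{"offset":[0.0374,-0.0008,0.171],"twist":[0,0,0]},{"offset":[0.0374,-0.0008,0.171],"twist":[0,0,0]},{"offset":[0.0374,-0.0008,0.171],"twist":[0,0,0]}]' 1
```

```text
t: 12.62
tool_pos: [0.5331, 0.1332, 0.1302]
tool_rot: [-3.141, -0.012, -0.004]
contact_force: [0.3, -0.1, 0.2]
opening: 0.0854
grip_force: 0.0
```

```bash
python3 -m crank '[{"offset":[-0.001,0,0.002],"twist":[0,0,0]},{"offset":[-0.001,0,0.002],"twist":[0,0,0]},{"offset":[-0.001,0,0.002],"twist":[0,0,0]},{"offset":[-0.001,0,0.002],"twist":[0,0,0]},{"offset":[-0.001,0,0.002],"twist":[0,0,0]},{"offset":[-0.001,0,0.002],"twist":[0,0,0]}]' 0.3 90
python3 -m crank '[{"offset":[0,0,0],"twist":[0,0,0]},{"offset":[0,0,0],"twist":[0,0,0]}]'
```

```text
t: 13.38
tool_pos: [0.5316, 0.1332, 0.1276]
tool_rot: [-3.141, -0.012, -0.001]
contact_force: [-2.1, -0.4, 5.5]
opening: 0.0463
grip_force: 92.1
t: 13.62
tool_pos: [0.5316, 0.1333, 0.1276]
tool_rot: [-3.141, -0.012, -0.001]
contact_force: [-2.4, -0.4, 4.7]
opening: 0.0465
grip_force: 92.1
```

```bash
python3 -m crank '[{"offset":[0,0,0.0015],"twist":[0,0,0]},{"offset":[0,0,0.003],"twist":[0,0,0]},{"offset":[0,0,0.0045],"twist":[0,0,0]},{"offset":[0,0,0.006],"twist":[0,0,0]},{"offset":[0,0,0.006],"twist":[0,0,0]},{"offset":[0,0,0.006],"twist":[0,0,0]}]'
```

```text
t: 14.38
tool_pos: [0.5316, 0.1333, 0.1225]
tool_rot: [-3.141, -0.013, -0.001]
contact_force: [-4.1, -0.2, 9.6]
opening: 0.0462
grip_force: 92.7
```

```bash
python3 -m crank '[{"offset":[0,0,0.001],"twist":[0,0,0]},{"offset":[0,0,0.001],"twist":[0,0,-3]},{"offset":[0,0,0.001],"twist":[0,0,-7]},{"offset":[0,0,0.001],"twist":[0,0,-12]},{"offset":[0,0,0.001],"twist":[0,0,-17]},{"offset":[0,0,0.001],"twist":[0,0,-22]},{"offset":[0,0,0.001],"twist":[0,0,-26]},{"offset":[0,0,0.001],"twist":[0,0,-30]}]'
python3 -c "
from station import *
o=get_obs();print(o['q'],o['wrist_torque'])"
```

```text
t: 15.38
tool_pos: [0.5329, 0.1338, 0.1223]
tool_rot: [-3.03, -0.828, -0.007]
contact_force: [-0.9, 2.0, 10.1]
opening: 0.0462
grip_force: 92.9
[ 1.09983900e-01 -3.68617010e-02  1.89077084e+00  1.19388261e-03
  1.28327876e+00  1.14677273e+00] [ 0.30111208  0.30898403 -0.0285647 ]
```

```bash
python3 -m crank '[{"offset":[0,0,0.0005],"twist":[0,0,-4]},{"offset":[0,0,0.0005],"twist":[0,0,-9]},{"offset":[0,0,0.0005],"twist":[0,0,-14]},{"offset":[0,0,0.0005],"twist":[0,0,-19]},{"offset":[0,0,0.0005],"twist":[0,0,-24]},{"offset":[0,0,0.0005],"twist":[0,0,-29]},{"offset":[0,0,0.0005],"twist":[0,0,-34]},{"offset":[0,0,0.0005],"twist":[0,0,-39]},{"offset":[0,0,0.0005],"twist":[0,0,-44]},{"offset":[0,0,0.0005],"twist":[0,0,-49]},{"offset":[0,0,0.0005],"twist":[0,0,-54]},{"offset":[0,0,0.0005],"twist":[0,0,-58]},{"offset":[0,0,0.0005],"twist":[0,0,-61]},{"offset":[0,0,0.0005],"twist":[0,0,-61]},{"offset":[0,0,0.0005],"twist":[0,0,-61]}]'
python3 -c "
from station import *
o=get_obs();print(o['q'],o['wrist_torque'])"
```

```text
t: 17.25
tool_pos: [0.5326, 0.1339, 0.1217]
tool_rot: [2.192, 2.249, 0.005]
contact_force: [-2.6, 3.0, 10.7]
opening: 0.0461
grip_force: 92.8
[ 1.10068405e-01 -3.63275400e-02  1.89138563e+00  1.35626637e-03
  1.28318491e+00  8.43553097e-02] [ 0.34379296  0.47269321 -0.00837662]
```

```bash
python3 -m crank '[{"offset":[0,0,-0.003],"twist":[0,0,0]},{"offset":[0,0,-0.006],"twist":[0,0,0]},{"offset":[0,0,-0.009],"twist":[0,0,0]},{"offset":[0,0,-0.012],"twist":[0,0,0]},{"offset":[0,0,-0.012],"twist":[0,0,0]}]'
```

```text
t: 17.88
tool_pos: [0.531, 0.1329, 0.1308]
tool_rot: [-2.193, -2.249, 0.001]
contact_force: [0.2, -0.3, -0.7]
opening: 0.0463
grip_force: 92.1
```

```bash
python3 -m crank '[{"offset":[0,0,-0.006],"twist":[0,0,0]},{"offset":[0,0,-0.014],"twist":[0,0,0]},{"offset":[0,0,-0.022],"twist":[0,0,0]},{"offset":[0,0,-0.03],"twist":[0,0,0]},{"offset":[0,0,-0.037],"twist":[0,0,0]},{"offset":[0,0,-0.043],"twist":[0,0,0]},{"offset":[0,0,-0.047],"twist":[0,0,0]},{"offset":[0,0,-0.047],"twist":[0,0,0]},{"offset":[0,0,-0.047],"twist":[0,0,0]}]'
python3 - <<'E'
from h import *
o=get_obs();print(R.from_rotvec(o["tool_rot"]).as_matrix().round(4))
im=get_image("scene")
cv2.imwrite("pics/s6.png",cv2.resize(im[90:270,130:370,::-1],None,fx=3.3,fy=3.3,interpolation=cv2.INTER_CUBIC))
E
```

```text
t: 19.0
tool_pos: [0.531, 0.1331, 0.178]
tool_rot: [-2.193, -2.249, 0.001]
contact_force: [-0.7, -0.1, -1.0]
opening: 0.0464
grip_force: 92.1
[[-2.530e-02  9.997e-01 -6.000e-04]
 [ 9.997e-01  2.530e-02 -1.000e-04]
 [-0.000e+00 -6.000e-04 -1.000e+00]]
```

View pics/s6.png

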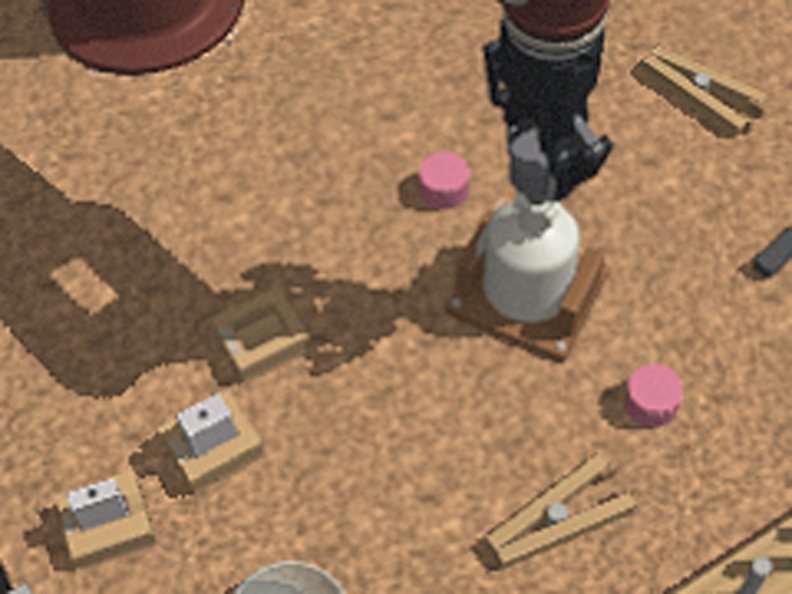

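The gripper at (545,165) holds the cap above the bare neck at (540,205). The block is seated in the middle store at (205,425), and nothing else has moved.

```bash
python3 -c "
from station import *
print(finish_job())"
```

```text
the job is handed in; nothing more can be done
None
```

The setting block is upright and fully home in its own slot, and the cap is unlocked, off the bottle and held level about 5 cm above where it sat; I handed the job in at about 19 s.

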